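# Stand the fallen shoes back on their soles

### The arm

A 6-joint arm with a two-finger parallel gripper is mounted at the origin on the work surface. World frame = base frame: x ahead of the robot, y to its left, z up, the work surface at z = 0. Lengths are in mm, angles in rad, forces in N, time in s.
With the tool pointing down it reaches from about 350 to 725 mm from the base axis. Payload 4.3 kg.
Tool frame: the origin (TCP) lies midway between the tips of the shut fingers; the grasp point (between the pads) lies 19 mm behind it; z points along the fingers, y is the line along which they close (so a half turn about z gives the same grasp; the last joint's range is limited). The gripper opens to 85 mm and grips with 20 to 120 N. Pads are 22 mm wide; open, the fingers measure 114 mm over their backs; the gripper's body (76 mm by 85 mm) begins 54 mm behind the grasp point. The pads swing forward as they close: fully open they stand 13 mm farther back than shut.
Start: joints at [1.222, 0.377, 0.081, 1.274, 0, 1.46], TCP at [136.013, 558.719, 231.329] pointing down, gripper open.
Joint ranges: [-2.72, 2.72], [-0.84, 1.66], [-1.02, 1.22], [-1.77, 2.12], [-1.37, 1.28], [-3.14, 3.14]. Speed limits (rad/s): [2.57, 2.57, 3.14, 3.14, 3.14, 3.14].

### API

Orientations are given as a rotation vector (axis times angle).
In Python, from bench import telemetry, cams, r gives the robot as it stands.
- The arm moves only by the tool jog_arm, never from a script. Its argument "commands" is a list of rows, each a list of 3 entries, a list of its own where there are three numbers: the shift along the tool's x, y, z normalised to -1 to 1, where 1 is 50 mm, then the turn about the tool's z normalised to -1 to 1, where 1 is 180 degrees, then the opening, from 0 (shut) to 1 (fully open). A call has exactly 10 rows; each row shifts and turns the commanded pose from where the row before left it, along the tool's axes as they then stand; what a row does not reach is not made up. A row lasts 1/8 s, in which the tool goes at most 62.5 mm and 10.7 degrees, less where a joint would pass 70% of its speed; a pose out of reach is approached as far as the arm can. A call with a number of a shift or a turn outside -1 to 1 is refused whole. A call with a gripper value outside its range is refused whole. The fingers move at their own pace and stop on an object; "squeeze" is the grip in N (left out, the last holds). Time passes only in rows, so rows that do not move let the fingers close, or fill a call up. It gives the time, the measured TCP pose, the force, the opening and the grip force at its end, in the units of the state.
- telemetry.read_state(): the state, without advancing time (a new reading comes with each control period).
- cams.grab_frame(name): name is "scene" or "top" or "wrist"; returns a dict with "image" (420x560x3 uint8, blue, green, red), "depth" (420x560 float32, mm along the optical axis (not along the pixel's ray), 0 where there is no reading), "K" (3x3 intrinsics, pixels), "rvec" (rotation vector, rad) and "tvec" (3), from world to camera coordinates, as OpenCV has them. Camera axes: x right, y down, z forward; pixel columns grow to the right and rows downward; lengths in mm; the calibration is good to about 2 mm. A picture is of the moment at which its call begins.
- r.sign_off(): hands the job in; it is judged then, once.
The state is a dict: "time_s": time; "joint_pos": joint angles; "dq": joint speeds; "joint_torque": joint torques, N m; "eef_pos": TCP position; "eef_rot": TCP orientation; "force": force on the tool from outside, world axes, zero at the start; "torque": the same for the moment, N m; "width": opening from 0.0 (shut) to 1.0 (fully open); "grip_force": force on a finger pad.
Only numpy, scipy, OpenCV 4.12 (cv2) and the standard library are available. Lean on these libraries where they do the work, as an engineer would, in place of code of your own. Each camera call takes 0.05 s, during which the arm holds its last target. There are 200 camera calls.

### The job

The pair of shoes waiting to be dyed has fallen over, each onto its side. With the fingers, push each shoe gently over until it stands on its sole again, about where it fell: tip it up, do not pick it up, carry it or shove it along the bench. Leave the bottle, the jar and the brush alone.

Things in the scene. Friction and masses are not known exactly. Their poses are not given: they have to be found in the camera images.
- left_shoe: left shoe: tan, solid, flat pale rubber sole; 260 mm long, 0.4-0.75 kg, lies on its outer side. Origin: lower long edge of the sole face, mid-length; the shoe tips about it. Axes: +y square out of the sole towards the mouth (level lying, up when standing); +x to the toe; +z up while lying. Sole (mm) y 0-14, z 0-74 amidships, to 86 at the ball. Friction about 0.6.
- left_mouth (a point): middle of the inner edge of that shoe's flat mouth face (wooden shoe tree showing): the highest edge there while it lies, at x -58, y 85, z 64 mm in the shoe's frame. The face is square to y, spans 120 mm along x (half each way), z 0-64 mm; its edges are rounded 6 mm. Towards the toe the upper slopes down to y 47 mm.
- left_com (a point): centre of mass of that shoe, inside it, at x -5, y 25, z 35 mm in its frame. Once it is above the tipping edge (about 35 degrees of tipping) the shoe falls onto its sole by itself.
- right_shoe: right shoe: tan, solid, flat pale rubber sole; 260 mm long, 0.4-0.75 kg, lies on its outer side. Origin: lower long edge of the sole face, mid-length; the shoe tips about it. Axes: +y square out of the sole towards the mouth (level lying, up when standing); -x to the toe; +z up while lying. Sole (mm) y 0-14, z 0-74 amidships, to 86 at the ball. Friction about 0.6.
- right_mouth (a point): middle of the inner edge of that shoe's flat mouth face (wooden shoe tree showing): the highest edge there while it lies, at x +58, y 85, z 64 mm in the shoe's frame. The face is square to y, spans 120 mm along x (half each way), z 0-64 mm; its edges are rounded 6 mm. Towards the toe the upper slopes down to y 47 mm.
- right_com (a point): centre of mass of that shoe, inside it, at x +5, y 25, z 35 mm in its frame. Once it is above the tipping edge (about 35 degrees of tipping) the shoe falls onto its sole by itself.
- dye_bottle: amber bottle of dye with a black cap, 56 mm across, 150 mm tall, standing beyond the shoes; origin at the centre of its underside, z up. Not to be disturbed.
- polish_jar: squat clear jar with a steel lid, 70 mm across, 50 mm tall, standing beyond the shoes; origin at the centre of its underside, z up. Not to be disturbed.
- shoe_brush: wooden shoe brush lying bristles down on the robot's side of the shoes, 40 x 90 x 42 mm (x, y, z); origin at the centre of its underside. Not to be disturbed.

How it is judged (in metres and radians):
At the end, for the whole second after the job is handed in: Both shoes stand at rest on their soles on the bench (upright within 0.1 rad), each with its lower sole edge within 80 mm of where it lay (angle between each of left_shoe, right_shoe's own y axis and vertical below 0.1 rad and height (world z) of each of left_shoe, right_shoe below 0.01 m and distance of each of left_shoe, right_shoe from where it was at the start of the episode below 0.08 m and linear speed of each of left_shoe, right_shoe below 0.02 m/s and angular speed of each of left_shoe, right_shoe below 0.1 rad/s); the robot touches nothing.
It fails at once if a shoe is lifted off the bench (height (world z) of any of left_shoe, right_shoe above 0.03 m).
It fails at once if a shoe is shoved or carried more than 100 mm from where it lay (distance of any of left_shoe, right_shoe from where it was at the start of the episode above 0.1 m).
It fails at once if a shoe is pushed harder than 30 N (contact force between the fingers and left_shoe above 30 N or contact force between the fingers and right_shoe above 30 N).
It fails at once if a shoe is pushed with the arm or the gripper's body instead of the fingers (contact force between the arm and left_shoe above 5 N or contact force between the arm and right_shoe above 5 N).
It fails at once if the bottle, jar or brush is moved more than 20 mm or tipped (distance of any of dye_bottle, polish_jar, shoe_brush from where it was at the start of the episode above 0.02 m or angle between any of dye_bottle, polish_jar, shoe_brush's own z axis and vertical above 0.3 rad).
It also fails if it takes over 54 s, if anything falls off the work surface, if the arm or the gripper's body presses on something with over 40 N, if the wrist force passes 120 N, or if a joint passes its speed limit or range.

## Working session

There is one attempt and no reset: what is moved stays moved. The work goes in short steps, Python scripts to look and compute and a tool call to move; the robot and the scene stay as the last step left them, time stands still between calls to the robot, and variables do not carry over. Pictures are saved under pics/ and viewed, at most 10 in all, crops included, and the job is handed in when it is done.

Besides the shell and the picture viewer there is one more tool, called after ">>>" as name(argument=value, ...) on one line, values as JSON. jog_arm: Moves the arm, as the interface text tells. Scaled input: -1 to 1 covers 50 mm each way for a shift and 180 degrees each way for a turn. Its arguments: {"type":"object","properties":{"commands":{"type":"array"},"squeeze":{"type":"number"}},"required":["commands"]}

```bash
mkdir -p pics; cat > h.py <<'E'
import numpy as np,cv2
from bench import telemetry,cams,r
def world(f):
    d=f["depth"];K=np.array(f["K"]);R=cv2.Rodrigues(np.array(f["rvec"],float))[0]
    v,u=np.mgrid[:d.shape[0],:d.shape[1]]
    P=np.stack([(u-K[0,2])/K[0,0]*d,(v-K[1,2])/K[1,1]*d,d],-1)
    W=(P-np.array(f["tvec"]).ravel())@R
    W[d==0]=np.nan
    return W
E
python3 - <<'E'
from h import *
s=telemetry.read_state();print(s)
for n in("top","scene"):
    f=cams.grab_frame(n);cv2.imwrite(f"pics/{n}0.png",f["image"]);np.save(n+"0.npy",world(f))
    print(n,f["tvec"],f["rvec"])
E
```

```text
{'time_s': 0.0, 'joint_pos': array([1.22167364e+00, 3.78111147e-01, 7.96080831e-02, 1.27440651e+00,
       1.78103598e-06, 1.46051031e+00]), 'dq': array([ 0.0008742 ,  0.00049103,  0.00052708, -0.00250385,  0.00025744,
        0.00155083]), 'joint_torque': array([ 8.06222920e-05, -4.63606668e+01,  2.69874537e+01,  2.09117867e-02,
       -7.22793652e-05,  1.80924971e-06]), 'eef_pos': array([135.78448738, 558.04839222, 230.32654015]), 'eef_rot': array([-0.37421498, -3.11873744,  0.00323115]), 'force': array([ 0.05696981, -0.31097336, -0.17752241]), 'torque': array([ 0.02348637,  0.0457018 , -0.06290613]), 'grip_force': 0.0, 'width': 0.9988510954577375}
top [  47.0897949   576.1535089  1014.89726503] [ 2.12277779 -2.12242782  0.2118473 ]
scene [-452.72876557 -255.70104094 1476.96790744] [ 2.35073935  0.94841824 -0.32702787]
```

View pics/top0.png

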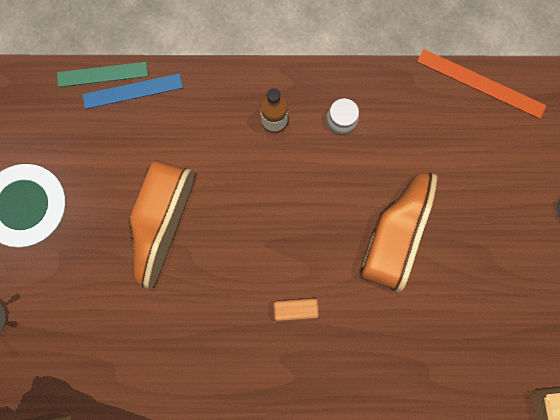

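View pics/scene0.png

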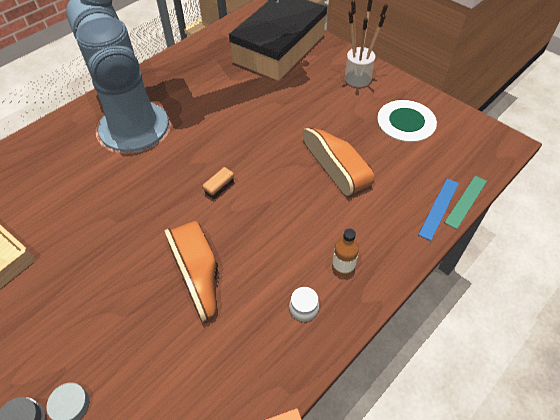

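The top view has world +x up and +y to the left. The right shoe is on the left (px 130–195, 162–288) with its toe towards the robot. The left shoe is on the right (px 360–437, 173–292) with its toe away. Both mouths face +y. The bottle is at (274,110), the jar at (343,115) and the brush at (296,310). The arm isn't in the way. Next I'll measure the sole lines and mouth faces.

```bash
cat > m.py <<'E'
from h import *
def shoes(tag):
    T=np.load(f"top{tag}.npy");S=np.load(f"scene{tag}.npy");out={}
    for n,(u0,u1,v0,v1) in dict(right=(110,215,145,305),left=(340,455,155,305)).items():
        Q=T[v0:v1,u0:u1].reshape(-1,3);Q=Q[(Q[:,2]>8)&(Q[:,2]<140)]
        lo,hi=Q.min(0)-15,Q.max(0)+15
        A=S.reshape(-1,3);A=A[(A[:,2]>8)&np.all((A>lo)&(A<hi),axis=1)]
        out[n]=(Q,A)
    return out
E
python3 - <<'E'
from m import *
T=np.load("top0.npy")
print("px",[T[p].round() for p in((110,274),(115,343),(310,296),(300,230))])
for n,(Q,A) in shoes("0").items():
    P=np.vstack([Q,A])
    print(n,len(Q),len(A),"zmax",np.percentile(P[:,2],99.5))
    h=cv2.convexHull(Q[:,:2].astype(np.float32))
    rect=cv2.minAreaRect(h);print(rect,cv2.boxPoints(rect).round().tolist())
    # sole plane: line along which the -y side lies; take direction with longest straight -y edge
    best=[]
    for a in np.radians(np.arange(-40,40.1,.5)):
        ex=np.array([np.cos(a),np.sin(a)]);ey=np.array([-ex[1],ex[0]])
        y=Q[:,:2]@ey;y0=np.percentile(y,.5);best.append((np.sum(y<y0+5),np.degrees(a)))
    best.sort();a=np.radians(best[-1][1]);print(best[-4:])
    ex=np.array([np.cos(a),np.sin(a)]);ey=np.array([-ex[1],ex[0]])
    x=P[:,:2]@ex;y=P[:,:2]@ey;y0=np.percentile(y,.5);xm=(np.percentile(x,.3)+np.percentile(x,99.7))/2
    print("origin",ex*xm+ey*y0,"len",np.ptp(np.percentile(x,[.3,99.7])))
    for c in range(-125,130,20):
        k=abs(x-xm-c)<8
        print(c,"ymax",(np.percentile(y[k],99.5)-y0).round(),"zmax",np.percentile(P[k,2],99).round(), "z@ymax>",end=" ")
        kk=k&(y-y0>60);print(np.percentile(P[kk,2],[1,50,99]).round() if kk.sum()>5 else "")
E
```

```text
px [array([774.,  63., 108.]), array([786., -82.,  50.]), array([380.,  19.,  44.]), array([401., 154.,   2.])]
right 4874 2459 zmax 87.88907530523547
((577.45361328125, 308.75714111328125), (88.2725601196289, 299.5339660644531), 72.61470794677734) [[421.0, 311.0], [707.0, 222.0], [734.0, 306.0], [448.0, 396.0]]
[(np.int64(1176), np.float64(-17.5)), (np.int64(1192), np.float64(-19.0)), (np.int64(1227), np.float64(-18.5)), (np.int64(1228), np.float64(-18.0))]
origin [545.76492323 272.88780816] len 253.87088942401988
-125 ymax 37.0 zmax 58.0 z@ymax> 
-105 ymax 43.0 zmax 72.0 z@ymax> 
-85 ymax 48.0 zmax 81.0 z@ymax> 
-65 ymax 55.0 zmax 86.0 z@ymax> 
-45 ymax 69.0 zmax 90.0 z@ymax> [48. 59. 66.]
-25 ymax 79.0 zmax 87.0 z@ymax> [48. 65. 69.]
-5 ymax 83.0 zmax 82.0 z@ymax> [59. 65. 70.]
15 ymax 85.0 zmax 80.0 z@ymax> [58. 64. 68.]
35 ymax 87.0 zmax 78.0 z@ymax> [55. 63. 69.]
55 ymax 86.0 zmax 77.0 z@ymax> [54. 64. 67.]
75 ymax 88.0 zmax 77.0 z@ymax> [53. 63. 67.]
95 ymax 88.0 zmax 76.0 z@ymax> [55. 62. 67.]
115 ymax 84.0 zmax 71.0 z@ymax> [19. 57. 65.]
left 4883 2959 zmax 88.14066978158895
[... 228 characters left out ...]
loat64(-20.0)), (np.int64(340), np.float64(-19.0)), (np.int64(345), np.float64(-19.5))]
origin [ 538.05051976 -232.03816675] len 253.3574722428741
-125 ymax 85.0 zmax 66.0 z@ymax> [24. 49. 58.]
-105 ymax 88.0 zmax 74.0 z@ymax> [22. 60. 66.]
-85 ymax 87.0 zmax 76.0 z@ymax> [22. 62. 67.]
-65 ymax 87.0 zmax 77.0 z@ymax> [27. 63. 68.]
-45 ymax 87.0 zmax 77.0 z@ymax> [19. 63. 68.]
-25 ymax 87.0 zmax 78.0 z@ymax> [25. 63. 68.]
-5 ymax 85.0 zmax 80.0 z@ymax> [20. 63. 69.]
15 ymax 85.0 zmax 85.0 z@ymax> [27. 63. 70.]
35 ymax 74.0 zmax 90.0 z@ymax> [26. 55. 69.]
55 ymax 61.0 zmax 90.0 z@ymax> [45. 49. 58.]
75 ymax 53.0 zmax 85.0 z@ymax> 
95 ymax 48.0 zmax 77.0 z@ymax> 
115 ymax 41.0 zmax 65.0 z@ymax>
```

>>> jog_arm(commands=[[[0,0,0],0.024,0],[[-0.8,-0.05,0],0,0],[[-0.8,-0.05,0],0,0],[[-0.8,-0.05,0],0,0],[[-0.8,-0.05,0],0,0],[[-0.8,-0.05,0],0,0],[[-0.8,-0.05,0],0,0],[[-0.8,-0.05,0],0,0],[[-0.8,-0.05,0],0,0],[[0,0,0],0,0]], squeeze=40)

```text
time_s: 1.35
eef_pos: [436.4, 439.3, 230.3]
eef_rot: [-0.498, -3.102, 0.002]
force: [-0.3, -0.1, 0.3]
width: 0.0
grip_force: 0.0
```

>>> jog_arm(commands=[[[-0.67,-0.02,0],0,0],[[-0.67,-0.02,0],0,0],[[-0.67,-0.02,0],0,0],[[-0.67,-0.02,0],0,0],[[-0.67,-0.02,0],0,0],[[0,0,0.6],0,0],[[0,0,0.6],0,0],[[0,0,0.6],0,0],[[0,0,0.6],0,0],[[0,0,0],0,0]])

```text
time_s: 2.6
eef_pos: [588.6, 383.7, 107.9]
eef_rot: [-0.489, -3.097, 0.007]
force: [0.0, 0.4, 0.7]
width: 0.001
grip_force: 0.0
```

>>> jog_arm(commands=[[[-0.1,0,0.36],0,0],[[0,0,0.36],0,0],[[0,0,0.36],0,0],[[0,0,0],0,0],[[0,-0.06,0],0,0],[[0,-0.06,0],0,0],[[0,-0.06,0],0,0],[[0,-0.06,0],0,0],[[0,0,0],0,0],[[0,0,0],0,0]])

```text
time_s: 3.85
eef_pos: [593.0, 371.3, 57.3]
eef_rot: [-0.491, -3.103, -0.0]
force: [-0.7, 1.0, 1.2]
width: 0.001
grip_force: 0.0
```

>>> jog_arm(commands=[[[0,0,0.08],0,0],[[0,-0.04,0],0,0],[[0,-0.04,0],0,0],[[0,-0.04,0],0,0],[[0,-0.04,0],0,0],[[0,0,0],0,0],[[0,0,0],0,0],[[0,0,0],0,0],[[0,0,0],0,0],[[0,0,0],0,0]])

```text
time_s: 5.1
eef_pos: [590.5, 363.8, 53.3]
eef_rot: [0.491, 3.103, 0.0]
force: [-0.3, -0.5, -0.3]
width: -0.002
grip_force: 0.0
```

>>> jog_arm(commands=[[[0,-0.04,0],0,0],[[0,-0.04,0],0,0],[[0,-0.04,0],0,0],[[0,-0.04,0],0,0],[[0,0,0],0,0],[[0,0,0],0,0],[[0,0,0],0,0],[[0,0,0],0,0],[[0,0,0],0,0],[[0,0,0],0,0]])

```text
time_s: 6.35
eef_pos: [588.1, 356.1, 53.4]
eef_rot: [0.492, 3.103, 0.0]
force: [3.9, 3.1, 2.8]
width: 0.0
grip_force: 2.1
```

>>> jog_arm(commands=[[[0,-0.055,-0.07],0,0],[[0,-0.055,-0.07],0,0],[[0,-0.06,-0.066],0,0],[[0,-0.06,-0.066],0,0],[[0,-0.065,-0.062],0,0],[[0,-0.065,-0.062],0,0],[[0,-0.07,-0.057],0,0],[[0,-0.07,-0.057],0,0],[[0,-0.075,-0.05],0,0],[[0,-0.075,-0.05],0,0]])

```text
time_s: 7.6
eef_pos: [577.8, 324.9, 83.9]
eef_rot: [-0.492, -3.103, 0.0]
force: [0.8, 0.6, -0.3]
width: 0.002
grip_force: 0.2
```

```bash
python3 - <<'E'
from h import *
f=cams.grab_frame("scene");cv2.imwrite("pics/s1.png",cv2.resize(f["image"][60:260,230:450],None,fx=2.5,fy=2.5))
print(telemetry.read_state()["force"])
E
```

```text
[-0.48172633 -0.10828846  0.58282494]
```

View pics/s1.png

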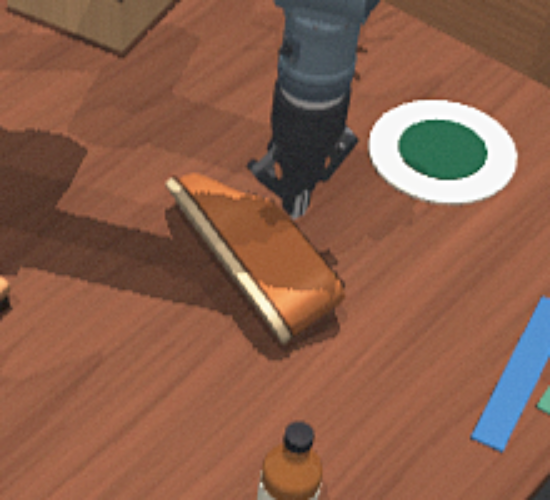

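The crop shows the right shoe tipped part-way, with the fingertip (295,210) still at the mouth edge. I'll continue the arc.

>>> jog_arm(commands=[[[0,-0.08,-0.043],0,0],[[0,-0.08,-0.043],0,0],[[0,-0.084,-0.037],0,0],[[0,-0.084,-0.037],0,0],[[0,-0.087,-0.03],0,0],[[0,-0.087,-0.03],0,0],[[0,-0.087,-0.025],0,0],[[0,-0.087,-0.025],0,0],[[0,0,0],0,0],[[0,0,0],0,0]])

```text
time_s: 8.9
eef_pos: [567.6, 293.1, 97.3]
eef_rot: [0.491, 3.103, 0.0]
force: [0.3, -0.5, -0.3]
width: 0.001
grip_force: 0.0
```

```bash
python3 - <<'E'
from h import *
f=cams.grab_frame("scene");cv2.imwrite("pics/s2.png",cv2.resize(f["image"][60:260,230:450],None,fx=2.5,fy=2.5))
print(telemetry.read_state()["force"])
E
```

```text
[-0.1289328   0.70605366  0.87314116]
```

View pics/s2.png

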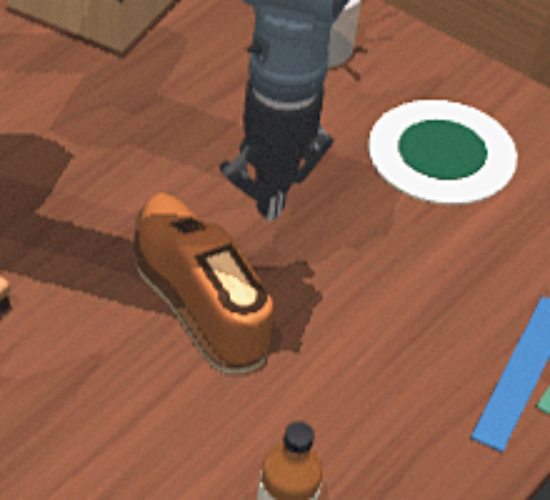

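The right shoe stands on its sole (mouth with shoe tree visible at (235,275)) and the gripper is clear. I'll lift and go over to the left shoe.

>>> jog_arm(commands=[[[0,0,-0.9],0,0],[[0,0,-0.9],0.006,0],[[-0.25,-0.8,0],0,0],[[-0.25,-0.8,0],0,0],[[-0.25,-0.8,0],0,0],[[-0.25,-0.8,0],0,0],[[-0.25,-0.8,0],0,0],[[-0.25,-0.8,0],0,0],[[-0.25,-0.8,0],0,0],[[0,0,0],0,0]])

```text
time_s: 10.2
eef_pos: [558.8, -2.6, 187.3]
eef_rot: [0.527, 3.097, -0.001]
force: [-0.5, 0.3, -0.1]
width: -0.002
grip_force: 0.0
```

>>> jog_arm(commands=[[[-0.22,-0.59,0],0,0],[[-0.22,-0.59,0],0,0],[[-0.22,-0.59,0],0,0],[[-0.22,-0.59,0],0,0],[[0,0,0],0,0],[[0,0,0.67],0,0],[[0,0,0.67],0,0],[[0,0,0.67],0,0],[[0,0,0.67],0,0],[[0,0,0],0,0]])

```text
time_s: 11.45
eef_pos: [559.1, -123.5, 50.7]
eef_rot: [-0.517, -3.092, -0.003]
force: [-0.1, 0.9, 1.3]
width: -0.005
grip_force: 0.0
```

>>> jog_arm(commands=[[[0,-0.04,-0.04],0,0],[[0,-0.04,0],0,0],[[0,-0.04,0],0,0],[[0,-0.04,0],0,0],[[0,-0.04,0],0,0],[[0,-0.04,0],0,0],[[0,-0.04,0],0,0],[[0,-0.03,0],0,0],[[0,0,0],0,0],[[0,0,0],0,0]])

```text
time_s: 12.7
eef_pos: [557.0, -139.4, 55.6]
eef_rot: [0.519, 3.098, 0.005]
force: [1.7, 4.4, 3.2]
width: 0.0
grip_force: 3.0
```

>>> jog_arm(commands=[[[0,-0.055,-0.066],0,0],[[0,-0.055,-0.066],0,0],[[0,-0.06,-0.064],0,0],[[0,-0.06,-0.064],0,0],[[0,-0.065,-0.06],0,0],[[0,-0.065,-0.06],0,0],[[0,-0.07,-0.055],0,0],[[0,-0.07,-0.055],0,0],[[0,-0.075,-0.05],0,0],[[0,-0.075,-0.05],0,0]])

```text
time_s: 13.95
eef_pos: [545.8, -172.0, 85.0]
eef_rot: [-0.521, -3.098, 0.001]
force: [-0.3, 2.9, 4.0]
width: -0.002
grip_force: 2.0
```

```bash
python3 - <<'E'
from h import *
f=cams.grab_frame("scene");cv2.imwrite("pics/s3.png",cv2.resize(f["image"][170:370,110:330],None,fx=2.5,fy=2.5))
print(telemetry.read_state()["force"])
E
```

```text
[-0.56738517  1.78927013  3.81918047]
```

View pics/s3.png

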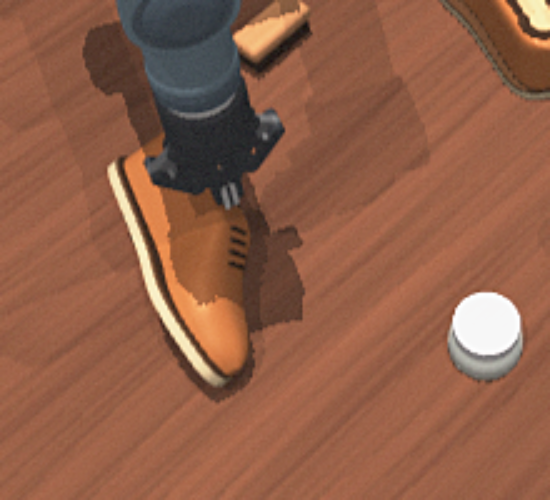

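The left shoe is tipping, with the fingertip (230,195) at the mouth edge and low force. I'll continue the arc.

>>> jog_arm(commands=[[[0,-0.08,-0.043],0,0],[[0,-0.08,-0.043],0,0],[[0,-0.084,-0.037],0,0],[[0,-0.084,-0.037],0,0],[[0,-0.087,-0.03],0,0],[[0,-0.087,-0.03],0,0],[[0,-0.087,-0.025],0,0],[[0,-0.087,-0.025],0,0],[[0,0,0],0,0],[[0,0,0],0,0]])

```text
time_s: 15.25
eef_pos: [534.9, -203.3, 98.2]
eef_rot: [-0.521, -3.098, -0.0]
force: [0.0, 0.2, 0.7]
width: -0.001
grip_force: 0.0
```

```bash
python3 - <<'E'
from h import *
f=cams.grab_frame("scene");cv2.imwrite("pics/s4.png",cv2.resize(f["image"][170:370,110:330],None,fx=2.5,fy=2.5))
print(telemetry.read_state()["force"])
E
```

```text
[-0.19281884  0.49551667  0.89595268]
```

View pics/s4.png

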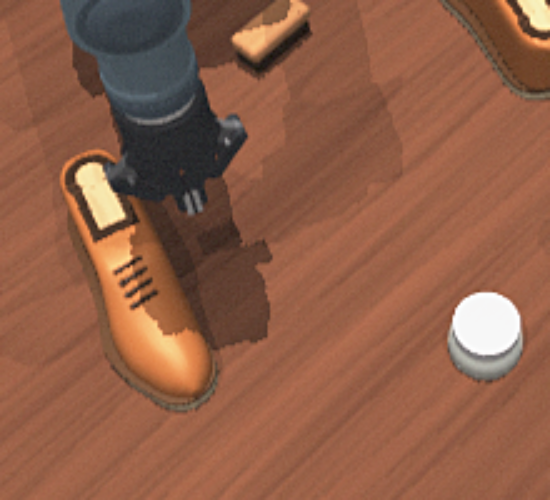

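The left shoe stands too (mouth at (105,195)). I'll back away and lift clear, then check both shoes.

>>> jog_arm(commands=[[[0,0.2,-0.1],0,0],[[0,0.2,-0.4],0,0],[[0,0,-0.8],0,0],[[0,0,-0.8],0,0],[[0,0.7,0],0,0],[[0,0.7,0],0,0],[[0,0.7,0],0,0],[[0,0,0],0,0],[[0,0,0],0,0],[[0,0,0],0,0]])

```text
time_s: 16.55
eef_pos: [575.6, -85.9, 203.4]
eef_rot: [-0.522, -3.098, 0.0]
force: [-0.5, -0.2, -0.0]
width: 0.006
grip_force: 0.0
```

```bash
python3 - <<'E'
from h import *
f=cams.grab_frame("top");cv2.imwrite("pics/t5.png",f["image"]);W=world(f)
for n,o,a,(u0,u1,v0,v1) in(("right",(546,273),-18,(110,260,145,305)),("left",(538,-232),-19.3,(370,480,155,305))):
    Q=W[v0:v1,u0:u1].reshape(-1,3);Q=Q[(Q[:,2]>8)&(Q[:,2]<100)]
    a=np.radians(a);ex=np.array([np.cos(a),np.sin(a)]);ey=np.array([-ex[1],ex[0]])
    d=Q[:,:2]-o;x,y=d@ex,d@ey
    print(n,len(Q),"x",np.percentile(x,[.5,99.5]),"y",np.percentile(y,[.5,99.5]),"zmax",np.percentile(Q[:,2],[90,99]))
    k=Q[:,2]>80;c=Q[k]-Q[k].mean(0);print("mouth normal",np.linalg.svd(c,full_matrices=False)[2][2])
E
```

```text
right 4876 x [-125.37578155  121.43083606] y [-94.01108003 -13.39606645] zmax [87.91756391 90.58018512]
mouth normal [-0.01578822 -0.00713087  0.99984993]
left 3 x [45.22078558 48.34651047] y [-94.17014441 -92.0747455 ] zmax [17.61879911 18.1632613 ]<stdin>:8: RuntimeWarning: Mean of empty slice.
  ret = um.true_divide(
Traceback (most recent call last):
IndexError: index 2 is out of bounds for axis 0 with size 0
```

View pics/t5.png

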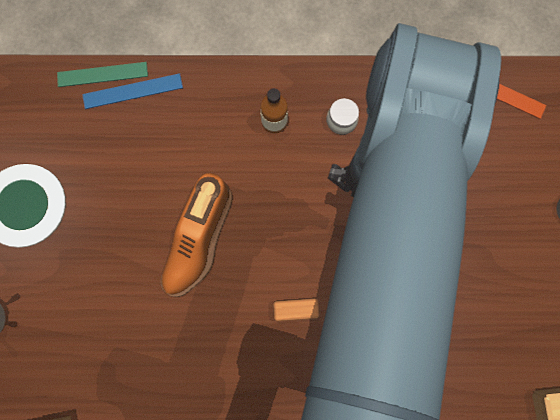

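The right shoe is level and has moved about 13 mm. The bottle, jar and brush haven't moved. The arm hides the left shoe from above, so I'll check it with the scene camera and then hand in.

```bash
python3 - <<'E'
from h import *
W=world(cams.grab_frame("scene")).reshape(-1,3)
a=np.radians(-19.3);ex=np.array([np.cos(a),np.sin(a)]);ey=np.array([-ex[1],ex[0]])
d=W[:,:2]-(538,-232);x,y=d@ex,d@ey
k=(abs(x)<150)&(y<40)&(y>-140)&(W[:,2]>8)&(W[:,2]<110);Q=W[k]
print(len(Q),np.percentile(x[k],[.5,99.5]),np.percentile(y[k],[.5,99.5]),np.percentile(Q[:,2],[90,99]))
m=Q[(Q[:,2]>80)];n=np.linalg.svd(m-m.mean(0),full_matrices=False)[2][2];print(n)
if abs(n[2])>.995 and np.percentile(y[k],99.5)<10: print(r.sign_off())
E
```

```text
3440 [-120.64402571  126.11553077] [-91.23333367  -8.15151126] [88.52248759 91.2882169 ]
[ 0.01494302 -0.01006188  0.99983772]
the job is handed in; nothing more can be done
None
```

Both shoes are standing level on their soles, each within about 15 mm of where it fell, the bottle, jar and brush were left alone, and the job is handed in.

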